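# Meter three sugar lumps from a slide-gate hopper into a milk pan

## Robot

A 6-joint arm with a two-finger parallel gripper is mounted at the origin on the work surface. World frame = base frame: x ahead of the robot, y to its left, z up, the work surface at z = 0. Lengths are in mm, angles in rad, forces in N, time in s.
With the tool pointing down it reaches from about 300 to 775 mm from the base axis. Payload 14.6 kg.
Tool frame: the origin (TCP) lies midway between the tips of the shut fingers; the grasp point (between the pads) lies 19 mm behind it (grip_depth is the distance from the TCP to the grasp point, in mm); z points along the fingers, y is the direction in which the jaws open and shut (so a half turn about z gives the same grasp; the last joint's range is limited). The gripper opens to 94 mm and grips with 3 to 60 N. Pads are 16 mm wide; open, the fingers measure 119 mm over their backs; the gripper's body (75 mm by 177 mm) begins 78 mm behind the grasp point.
Start: joints at [-1.349, 0.3, 1.521, -0, 1.321, -0.067], TCP at [156.634, -527.214, 205.446] pointing down, gripper open.
Joint ranges: [-3.03, 3.03], [-0.79, 2.21], [0.23, 2.52], [-1.04, 4.18], [0, 3.07], [-2.55, 2.55]. Speed limits (rad/s): [2.22, 2.22, 2.57, 3.14, 3.14, 3.14].

## Interface

Orientations are given as [roll, pitch, yaw] about the fixed x, y, z axes, in that order (R = Rz(yaw) Ry(pitch) Rx(roll)).
In Python, from cell import read_state, camera, camera_info, sign_off, grip_depth gives the robot as it stands.
- The arm moves only by the tool drive_tool, never from a script. Its argument "motion" is one flat list of numbers, 4 for each row, row after row: the shift along the tool's x, y, z in mm, then the turn about the tool's z in rad. A call has 1 to 8 rows; each row shifts and turns the pose as measured when the row begins, along the tool's axes as they then stand; what a row does not reach is not made up. A row lasts 1/12 s, in which the tool goes at most 41.7 mm and 7.16 degrees, less where a joint would pass 70% of its speed; a pose out of reach is approached as far as the arm can. A call is refused whole if a number of a shift passes 41.7 or a number of a turn 0.125, either way. A call with a gripper value outside its range is refused whole. "jaw" is the closure, from 0 (fully open) to 1 (shut), set as the call begins (left out, the last holds). The fingers move at their own pace and stop on an object; "grip_force" is the grip in N (left out, the last holds). Time passes only in rows, so rows that do not move let the fingers close. It gives the time, the measured TCP pose, the force and the opening at its end, in the units of the state.
- read_state(): the state, without advancing time (a new reading comes with each control period).
- camera(name): name is "side" or "top"; returns the picture (420x560x3 uint8, red, green, blue); there is no depth.
- camera_info(name): a dict with "fovy" (degrees; the focal length in pixels is half the picture's height over the tangent of half this angle, whatever the lens; pixels are square), "cx", "cy" (the principal point, pixels), "camera_from_world" (4x4, takes a point from world to camera coordinates). Camera axes: x right, y up, looking along -z (the intrinsics and any distortion apply to the point x, -y, -z); pixel columns grow to the right and rows downward; lengths in mm; the calibration is good to about 2 mm. A picture is of the moment at which its call begins. camera_info takes no time and is no camera call.
- sign_off(): hands the job in, once; it reports no verdict.
The state is a dict: "clock": time; "joints": joint angles; "qd": joint speeds; "effort": joint torques, N m; "eef_pos": TCP position; "eef_rot": TCP orientation; "wrist_force": force on the tool from outside, world axes, zero at the start; "moment": the same for the moment, N m; "finger_gap": finger opening in mm.
Only numpy, scipy, OpenCV 4.12 (cv2) and the standard library are available. Lean on these libraries where they do the work, as an engineer would, in place of code of your own. Each camera call takes 0.05 s, during which the arm holds its last target. There are 200 camera calls.

## Task

Set the little milk pan upright on the shelf with its bowl centred under the hopper's spout, then slide the hopper's bottom gate partly open so that exactly three sugar lumps drop into the pan and the other two stay up in the hopper. Then slide the gate fully shut again, leaving the pan where it is under the spout. Do not touch the lumps with the gripper, spill none, and leave the moka pot, stacked cups, sugar dispenser and spoon alone.

Things in the scene. Friction and masses are not known exactly. Their poses are not given: they have to be found in the camera images.
- hopper: Fixed clear hopper, open on top, 195 mm wide (y), 44 deep (x), 206 tall. Origin on the shelf under its middle; front (-x) towards the robot. A row of six bays along y, 26 x 28 mm each, pitch 29 (bay k=0..5 centred at y = -72.5+29k mm), z 174 to 206; a funnel below leads to the spout. Five bays hold one lump each, one a plug. End plates 10 thick at y +-92.5; feet 90 mm long (x), 169 mm apart.
- spout (a point): Centre of the spout's lower opening, 68 mm above the shelf, in the hopper's middle (x = y = 0); outside 42 (y) by 34 (x) mm. Below it, between the hopper's end plates, all is free from front and back. Axes as the hopper's.
- gate (a joint): Travel (m) of the steel gate under the bays: 0 = shut (end stop), to 0.165; starts up to 0.012. Opens to the hopper's +y; its uncovering edge lies at hopper y = -87 mm + travel, so bay 0 (-y end) opens first, 29 mm of travel per bay. A lump falls when about 25 mm of its bay's pitch is uncovered and is held while under 12 mm is. Takes about 2 N; stays where left.
- gate_post (a point): Centre of the top of the gate's red upright post, by which the gate is pushed along y either way. Post 12 mm wide (y), 12 to 18 deep (x), at hopper x = -40 mm, from z 170 to 247 (41 above the hopper's top). It is level in y with the gate's uncovering edge: bays on its -y side are open. Axes as the hopper's.
- plug: Tapered black rubber plug, 25 mm across at the top, 40 tall, fixed in the one bay that has no lump (a different bay each run); it stays there when the gate opens. Origin: centre of its underside, 178 mm above the shelf; it stands 12 mm above the hopper's top.
- pan: Loose steel milk pan, 0.2 kg: round bowl 74 mm across the rim, 50 tall, wall 3, floor slightly domed, with a straight black handle 12 wide, 10 tall, along the pan's -x at 37 to 47 mm height, out to 158 mm from the centre. Origin: centre of the bowl's underside; z up. Starts left or right in front of the hopper, handle roughly towards the robot.
- pan_handle (a point): Point to grip on the pan's handle: in the middle of its section, 115 mm from the bowl's centre along the pan's -x, 42 mm above the shelf. Axes as the pan's.
- lump0: Brown ball-shaped sugar lump, 24 mm across, 11.5 g, loose, in one of the bays. Origin: its centre, 186 mm above the shelf while it lies on the gate.
- lump1: Brown ball-shaped sugar lump, 24 mm across, 11.5 g, loose, in one of the bays. Origin: its centre, 186 mm above the shelf while it lies on the gate.
- lump2: Brown ball-shaped sugar lump, 24 mm across, 11.5 g, loose, in one of the bays. Origin: its centre, 186 mm above the shelf while it lies on the gate.
- lump3: Brown ball-shaped sugar lump, 24 mm across, 11.5 g, loose, in one of the bays. Origin: its centre, 186 mm above the shelf while it lies on the gate.
- lump4: Brown ball-shaped sugar lump, 24 mm across, 11.5 g, loose, in one of the bays. Origin: its centre, 186 mm above the shelf while it lies on the gate.
- moka: Bystander: red enamel moka pot, 186 mm tall, 104 mm across the foot, its black handle reaching 93 mm from the axis along its +y; it stands on a fixed black silicone trivet (130 mm disc, 10 mm high). Origin: centre of its underside.
- cups: Bystander: two stacked white espresso cups that move as one, 62 mm across, 107 mm tall, with small handles along +y to 45 mm from the axis. Origin: centre of the underside. It takes whichever side the pan does not.
- dispenser: Bystander: glass sugar dispenser with a steel cap and a spout lever, 72 mm across, 150 mm tall. Origin: centre of the underside.
- spoon: Bystander: wooden stirring spoon, 220 mm long, lying beyond the hopper along its own x.

How it is judged:
By the outcome, as a careful person would: the job done as asked, in the order asked, and still so for the second after the job is handed in, with the robot touching nothing.
It also fails if it takes over 67 s, if anything falls off the work surface, if the arm or the gripper's body presses on something with over 40 N, if the wrist force passes 120 N, or if a joint passes its speed limit or range.

## Working session

There is one attempt and no reset: what is moved stays moved. The work goes in short steps, Python scripts to look and compute and a tool call to move; the robot and the scene stay as the last step left them, time stands still between calls to the robot, and variables do not carry over. Pictures are saved under pics/ and viewed, on a budget of 10 in all, crops included, one or two more only if the job needs it, and the job is handed in when it is done.

Besides the shell and the picture viewer there is one more tool, called after "Call:" as name(argument=value, ...) on one line, values as JSON. drive_tool: Moves the arm, as the interface text tells. Its arguments: {"type":"object","properties":{"motion":{"type":"array","items":{"type":"number"}},"jaw":{"type":"number"},"grip_force":{"type":"number"}},"required":["motion"]}

```bash
ls; mkdir -p pics; python3 - <<'E'
from cell import *
import cv2,json
for n in("side","top"):
    cv2.imwrite(f"pics/{n}0.png",camera(n)[:,:,::-1]); i=camera_info(n); print(n,{k:(v if not hasattr(v,'tolist') else v.tolist()) for k,v in i.items()})
print(read_state())
E
```

```text
pics
side {'fovy': 49.776663482292996, 'cx': 282.9412160484323, 'cy': 208.18330879399124, 'camera_from_world': [[0.9701344902784346, -0.24244304779478767, -0.007774274768505332, -575.8858863664341], [0.17626650333847235, 0.6825870180514124, 0.709228512250113, -234.1377142680952], [-0.16664090306113388, -0.6894173854521329, 0.704935797121493, -1104.8282476787338], [0.0, 0.0, 0.0, 1.0]]}
top {'fovy': 52.88221482023907, 'cx': 274.4646254588452, 'cy': 210.45939718593075, 'camera_from_world': [[-0.028742671355962444, -0.9995723637073941, -0.005380386207008124, 19.036970184721042], [0.9933375819959925, -0.029163504319962095, 0.111489632747328, -602.4801951074702], [-0.11159886665050707, -0.0021400299514206305, 0.9937510318153786, -1103.6723921177665], [0.0, 0.0, 0.0, 1.0]]}
{'clock': 0.1, 'joints': array([-1.34861460e+00,  3.00414433e-01,  1.52148678e+00,  7.22600103e-06,
        1.32068918e+00, -6.65797449e-02]), 'qd': array([ 6.94955763e-05,  4.61138222e-04, -1.10933621e-03,  1.68936872e-03,
        1.72248716e-04,  1.95663489e-03]), 'effort': array([ 3.32230527e-03, -5.32639790e+01, -3.53281832e+01,  7.09921564e-02,
        2.34986236e-02, -7.03351498e-05]), 'eef_pos': array([ 156.58205872, -527.01100995,  204.95730135]), 'eef_rot': array([-3.14059759e+00, -7.33642407e-05,  2.88759646e-01]), 'wrist_force': array([-0.34205109,  0.06202404, -0.54285745]), 'moment': array([ 0.03063582, -0.00848866, -0.00519503]), 'finger_gap': 94.16766944487955}
```

View pics/side0.png

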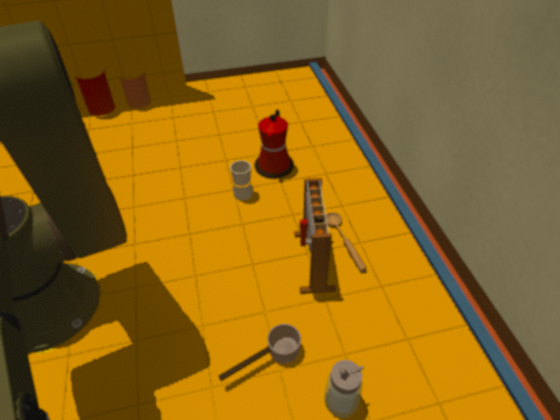

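View pics/top0.png

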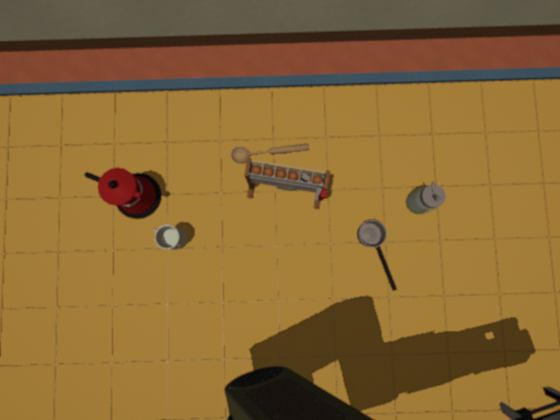

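```bash
python3 - <<'E'
import cv2,numpy as np
t=cv2.imread("pics/top0.png");s=cv2.imread("pics/side0.png")
C=np.zeros((600,800,3),np.uint8)
def put(im,x0,y0,w,h,k,X,Y,tr=False):
    c=cv2.resize(im[y0:y0+h,x0:x0+w],None,fx=k,fy=k,interpolation=cv2.INTER_CUBIC)
    c=cv2.convertScaleAbs(c,alpha=1.4)
    if tr:c=cv2.rotate(c,cv2.ROTATE_90_COUNTERCLOCKWISE)
    C[Y:Y+c.shape[0],X:X+c.shape[1]]=c
put(t,240,155,100,55,5,0,0);put(t,350,215,60,80,5,500,0);put(s,292,172,50,125,5,0,300,True) if 0 else put(s,290,172,60,125,5,0,290,True)
cv2.imwrite("pics/c1.png",C)
E
```

```text
(no output)
```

View pics/c1.png

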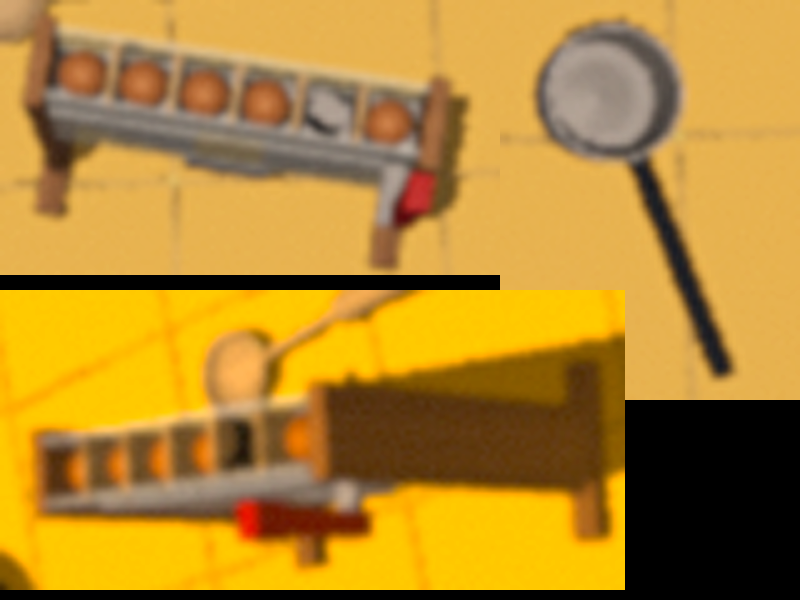

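```bash
cat >h.py <<'E'
import numpy as np,cv2
from cell import *
def ray(n,uv,z):
    i=camera_info(n);M=np.array(i["camera_from_world"]);f=210/np.tan(np.radians(i["fovy"]/2))
    d=np.array([(uv[0]-i["cx"])/f,-(uv[1]-i["cy"])/f,-1]);R=M[:3,:3];c=-R.T@M[:3,3];w=R.T@d
    return c+w*(z-c[2])/w[2]
def proj(n,p):
    i=camera_info(n);M=np.array(i["camera_from_world"]);f=210/np.tan(np.radians(i["fovy"]/2))
    q=M[:3,:3]@p+M[:3,3];return np.array([i["cx"]-f*q[0]/q[2],i["cy"]+f*q[1]/q[2]])
def blobs(m,x0,y0,x1,y1,a=8):
    k=np.zeros_like(m,np.uint8);k[y0:y1,x0:x1]=m[y0:y1,x0:x1]
    n,l,s,c=cv2.connectedComponentsWithStats(k)
    return [(c[j].round(1),s[j].tolist(),l==j) for j in range(1,n) if s[j,4]>=a]
E
python3 - <<'E'
from h import *
for n,lumpbox,z in(("top",(245,158,335,190),0),("side",(295,172,335,300),0)):
    im=cv2.imread(f"pics/{n}0.png").astype(float);B,G,R=im[...,0],im[...,1],im[...,2]
    if n=="top":
        for c,s,_ in blobs((G/(R+1)<.62)&(R>110)&(B>15),*lumpbox):
            print("lump?",c,s,ray(n,c,186).round(1))
        for c,s,m in blobs((R+G+B<150),355,240,405,300):
            p=np.array([ray(n,(x,y),42) for y,x in np.argwhere(m)]);print("handle",c,s,p.mean(0).round(1),"ends",p[p[:,0].argmin()].round(1),p[p[:,0].argmax()].round(1))
            v=np.linalg.svd(p-p.mean(0))[2][0];print("dir",v.round(3))
        # bowl: low saturation
        m=((R-B)<60)&(R>60)
        for c,s,mm in blobs(m,350,215,395,250,50):
            hull=cv2.findContours(mm.astype(np.uint8),0,1)[0][0];print("bowl",c,s,cv2.minEnclosingCircle(hull),ray(n,cv2.minEnclosingCircle(hull)[0],50).round(1))
    for c,s,m in blobs((R>60)&(G<R*.3)&(B<R*.45),*( (300,175,340,210) if n=="top" else (292,212,318,255))):
        print("post",n,c,s,ray(n,c,247).round(1))
for n,p in(("top",(560,-400,0)),):pass
E
```

```text
lump? [255.7 169.2] [253, 166, 7, 7, 36] [684.8  42.6 186. ]
lump? [267.9 171.2] [265, 168, 7, 7, 39] [679.1  14.  186. ]
lump? [280.1 173.2] [277, 170, 7, 7, 38] [673.5 -14.6 186. ]
lump? [292.4 175.1] [290, 172, 6, 7, 37] [668.1 -43.4 186. ]
lump? [317.  179.2] [314, 176, 7, 7, 41] [ 656.6 -100.8  186. ]
handle [379.4 242. ] [377, 240, 5, 5, 8] [ 509.7 -273.8   42. ] ends [ 504.6 -267.2   42. ] [ 514.8 -278.4   42. ]
dir [-0.648  0.762 -0.   ]
handle [385.9 268.3] [377, 247, 19, 43, 154] [ 440.3 -286.9   42. ] ends [ 386.1 -305.    42. ] [ 496.6 -269.4   42. ]
dir [-0.948 -0.317 -0.   ]
bowl [371.3 233.1] [357, 219, 30, 30, 629] ((371.8333435058594, 233.8333282470703), 14.99083137512207) [ 531.5 -253.2   50. ]
post top [322.5 194.2] [319, 190, 7, 10, 39] [ 611.6 -105.3  247. ]
post side [303.4 228.6] [301, 219, 6, 25, 93] [ 606.3 -132.3  247. ]
```

```bash
cat >g.py <<'E'
import sys,numpy as np
from cell import *
def go(x,y,z,yaw):
    s=read_state();p=s["eef_pos"];a=s["eef_rot"][2];c,n=np.cos(a),np.sin(a);dx,dy=x-p[0],y-p[1]
    print("tool",round(c*dx+n*dy,1),round(n*dx-c*dy,1),round(p[2]-z,1),"turn",round(a-yaw,3),"| at",p.round(1),s["eef_rot"].round(3),"F",s["wrist_force"].round(1),"gap",round(s["finger_gap"],1),"t",round(s["clock"],2))
if __name__=="__main__": go(*map(float,sys.argv[1:5]))
E
python3 g.py 423 -292 120 0.343
```

```text
tool 322.3 -149.4 85.0 turn -0.054 | at [ 156.6 -527.   205. ] [-3.141 -0.     0.289] F [-0.3  0.1 -0.5] gap 94.2 t 0.1
```

Call:
drive_tool(motion=[30, -14, 7, -0.007, 30, -14, 7, -0.007, 30, -14, 7, -0.007, 30, -14, 7, -0.007, 30, -14, 7, -0.007, 30, -14, 7, -0.007, 30, -14, 7, -0.007, 30, -14, 7, -0.007], jaw=0.4, grip_force=50)

```text
clock: 0.77
eef_pos: [353.4, -341.8, 145.4]
eef_rot: [-3.139, 0.001, 0.338]
wrist_force: [-0.6, -0.1, -0.2]
finger_gap: 56.2
```

```bash
python3 g.py 423 -292 120 0.343
```

```text
tool 82.2 -23.9 25.4 turn -0.005 | at [ 353.4 -341.8  145.4] [-3.139e+00  1.000e-03  3.380e-01] F [-0.6 -0.1 -0.2] gap 56.2 t 0.77
```

Call:
drive_tool(motion=[20, -6, 10, 0, 20, -6, 10, 0, 20, -6, 15, 0, 20, -6, 15, 0, 3, 0, 15, 0, 0, 0, 0, 0])

```text
clock: 1.27
eef_pos: [429.5, -282.4, 75.7]
eef_rot: [-3.137, 0.002, 0.345]
wrist_force: [-0.4, -0.2, -0.0]
finger_gap: 56.2
```

```bash
python3 g.py 423 -292 23 0.343; python3 -c "
from h import *
c=np.hstack([camera('side')[200:400,190:390],camera('top')[190:390,280:480]])[:,:,::-1]
cv2.imwrite('pics/a.png',cv2.resize(c,(800,400),interpolation=2))"
```

```text
tool -9.3 6.8 52.7 turn 0.002 | at [ 429.5 -282.4   75.7] [-3.137e+00  2.000e-03  3.450e-01] F [-0.4 -0.2 -0. ] gap 56.2 t 1.27
```

View pics/a.png

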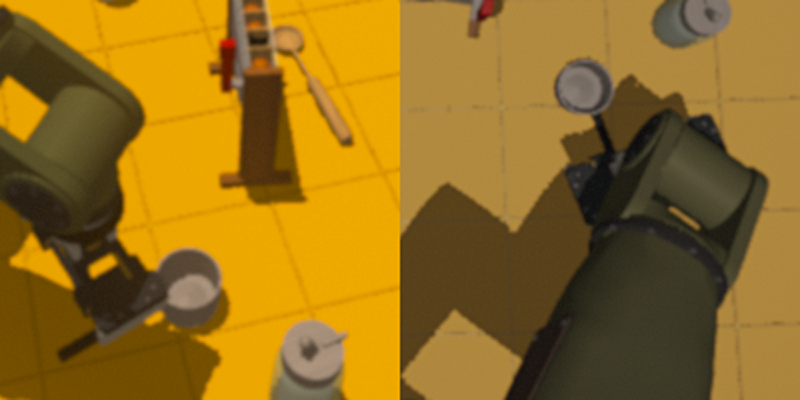

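The fingers hang over the handle, and the bowl is undisturbed at top px about (371,233). I'll correct the offset and then go down.

Call:
drive_tool(motion=[-8, 6, 5, 0, -1, 1, 15, 0, 0, 0, 15, 0, 0, 0, 11, 0, 0, 0, 4, 0, 0, 0, 0, 0])

```text
clock: 1.87
eef_pos: [421.6, -300.2, 31.0]
eef_rot: [3.136, -0.003, 0.34]
wrist_force: [0.2, 0.1, 0.3]
finger_gap: 56.5
```

```bash
python3 g.py 423 -292 23 0.343
```

```text
tool 4.1 -7.3 8.0 turn -0.003 | at [ 421.6 -300.2   31. ] [ 3.136e+00 -3.000e-03  3.400e-01] F [0.2 0.1 0.3] gap 56.5 t 1.87
```

Call:
drive_tool(motion=[3, -6, 7, 0, 0, 0, 0, 0, 0, 0, 0, 0])

```text
clock: 2.12
eef_pos: [422.5, -294.1, 24.7]
eef_rot: [3.135, -0.004, 0.338]
wrist_force: [-0.1, 0.0, -1.3]
finger_gap: 56.6
```

```bash
python3 g.py 423 -292 23 0.343
```

```text
tool 1.1 -1.8 1.7 turn -0.005 | at [ 422.5 -294.1   24.7] [ 3.135 -0.004  0.338] F [-0.1  0.  -1.3] gap 56.6 t 2.12
```

Call:
drive_tool(motion=[1, -2, 1, 0, 0, 0, 0, 0, 0, 0, 0, 0, 0, 0, 0, 0, 0, 0, 0, 0, 0, 0, 0, 0, 0, 0, 0, 0, 0, 0, 0, 0], jaw=1, grip_force=50)

```text
clock: 2.78
eef_pos: [423.8, -291.8, 25.2]
eef_rot: [3.133, -0.006, 0.34]
wrist_force: [-0.2, 0.3, -0.3]
finger_gap: 11.4
```

```bash
python3 g.py 420.5 20 27 -0.194
```

```text
tool 100.7 -295.1 -1.8 turn 0.534 | at [ 423.8 -291.8   25.2] [ 3.133 -0.006  0.34 ] F [-0.2  0.3 -0.3] gap 11.4 t 2.78
```

Call:
drive_tool(motion=[0, 0, -3, 0, 0, 0, -3, 0, 6, -19, 0, 0.033, 6, -19, 0, 0.033, 5.5, -19, 0, 0.033, 5, -19.3, 0, 0.033, 4, -19.6, 0, 0.033, 3.5, -19.7, 0, 0.033])

```text
clock: 3.45
eef_pos: [422.3, -170.4, 31.3]
eef_rot: [3.135, -0.005, 0.13]
wrist_force: [0.4, 0.1, -1.5]
finger_gap: 11.3
```

```bash
python3 g.py 420.5 20 28 -0.194
```

```text
tool 22.8 -189.0 3.3 turn 0.324 | at [ 422.3 -170.4   31.3] [ 3.135 -0.005  0.13 ] F [ 0.4  0.1 -1.5] gap 11.3 t 3.45
```

Call:
drive_tool(motion=[2.6, -20, 0, 0.036, 2, -20, 0, 0.036, 1.2, -20, 0, 0.036, 0.4, -20, 0, 0.036, -0.3, -20, 0, 0.036, -1, -20, 0, 0.036, -1.7, -20, 0, 0.036, -2.4, -20, 0, 0.036])

```text
clock: 4.12
eef_pos: [421.4, -1.8, 31.8]
eef_rot: [3.137, -0.005, -0.174]
wrist_force: [-0.6, 0.2, -2.0]
finger_gap: 11.2
```

```bash
python3 g.py 420.5 20 28 -0.194
```

```text
tool -4.6 -21.3 3.8 turn 0.02 | at [421.4  -1.8  31.8] [ 3.137 -0.005 -0.174] F [-0.6  0.2 -2. ] gap 11.2 t 4.12
```

Call:
drive_tool(motion=[-3, -12, 0, 0.01, -1, -7, 0, 0, 0, -2, 0, 0, 0, 0, 0, 0, 0, 0, 0, 0])

```text
clock: 4.53
eef_pos: [420.6, 23.1, 32.3]
eef_rot: [3.137, -0.004, -0.182]
wrist_force: [-0.6, 0.5, -1.8]
finger_gap: 11.1
```

```bash
python3 g.py 420.5 20 28 -0.194; python3 -c "
from h import *
s,t=camera('side'),camera('top')
cv2.imwrite('pics/s2.png',s[:,:,::-1]);cv2.imwrite('pics/t2.png',t[:,:,::-1])
c=np.hstack([s[130:330,170:370],t[120:320,190:390]])[:,:,::-1]
cv2.imwrite('pics/b.png',cv2.resize(c,(800,400),interpolation=2))"
```

```text
tool 0.4 3.0 4.3 turn 0.012 | at [420.6  23.1  32.3] [ 3.137 -0.004 -0.182] F [-0.6  0.5 -1.8] gap 11.1 t 4.53
```

View pics/b.png

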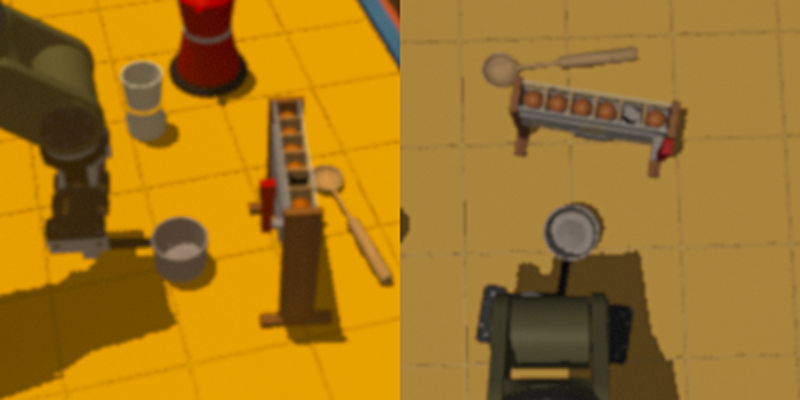

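The pan hangs level, with its bowl at top px about (476,236) and the hopper ahead. Next I'll measure the bowl's offset to the tool.

```bash
cat >bowl.py <<'E'
from h import *
def bowl(t,box,z):
    R,G,B=[t[...,k].astype(float) for k in range(3)]
    b=max(blobs(((R-B)<60)&(R>60),*box,50),key=lambda b:b[1][4])
    h=cv2.findContours(b[2].astype(np.uint8),0,1)[0][0];c,r=cv2.minEnclosingCircle(h)
    return np.array(c),r,ray("top",c,z)
E
python3 - <<'E'
from bowl import *
t=cv2.imread("pics/t2.png")[:,:,::-1]
c,r,p=bowl(t,(255,215,300,252),57);print(c,r,p.round(1))
C=np.array([670.7,-29.1]);a=-.194;X=np.array([np.cos(a),np.sin(a)]);Y=np.array([-X[1],X[0]])
print("local bowl",(p[:2]-C)@X,(p[:2]-C)@Y)
print("grip->bowl", (p[:2]-[420.6,23.1]), np.arctan2(*(p[:2]-[420.6,23.1])[::-1]))
E
```

```text
[276.5 237. ] 15.88248062133789 [530.1  -1.8  57. ]
local bowl -143.23854861711777 -0.359164611107081
grip->bowl [109.47922943 -24.93812748] -0.22396714308075846
```

Call:
drive_tool(motion=[10, 0.1, 0.5, 0.003, 12, 0.1, 0.5, 0.003, 12, 0.1, 0.5, 0.003, 12, 0, 0.5, 0.003, 12, 0, 0.5, 0, 12, 0, 0, 0, 12, 0, 0, 0, 12, 0, 0, 0])

```text
clock: 5.3
eef_pos: [514.9, -1.4, 29.3]
eef_rot: [3.136, -0.002, -0.2]
wrist_force: [-0.0, 0.4, -2.4]
finger_gap: 11.7
```

```bash
python3 g.py 559.9 -4.3 28 -0.194
```

```text
tool 44.7 -6.1 1.3 turn -0.006 | at [514.9  -1.4  29.3] [ 3.136e+00 -2.000e-03 -2.000e-01] F [-0.   0.4 -2.4] gap 11.7 t 5.3
```

Call:
drive_tool(motion=[8, -3, 0.5, 0, 8, -3, 0.3, -0.003, 8, -1, 0, -0.003, 8, 0, 0, 0, 7, 0, 0, 0, 3, 0, 0, 0, 0, 0, 0, 0, 0, 0, 0, 0])

```text
clock: 5.97
eef_pos: [561.7, -7.9, 27.7]
eef_rot: [3.136, -0.001, -0.199]
wrist_force: [-0.4, 0.2, -1.0]
finger_gap: 11.6
```

```bash
python3 g.py 559.9 -4.3 28 -0.194
```

```text
tool -2.4 -3.2 -0.3 turn -0.005 | at [561.7  -7.9  27.7] [ 3.136e+00 -1.000e-03 -1.990e-01] F [-0.4  0.2 -1. ] gap 11.6 t 5.97
```

Call:
drive_tool(motion=[-1.5, -3, 0.5, 0, 0, 0, 0.5, 0, 0, 0, 0.5, 0, 0, 0, 0, 0])

```text
clock: 6.3
eef_pos: [560.2, -4.3, 26.3]
eef_rot: [3.136, -0.002, -0.199]
wrist_force: [0.1, -0.8, -1.5]
finger_gap: 11.7
```

```bash
python3 g.py 559.9 -4.3 25.2 -0.194; python3 -c "
from h import *
s,t=camera('side'),camera('top')
cv2.imwrite('pics/s3.png',s[:,:,::-1]);cv2.imwrite('pics/t3.png',t[:,:,::-1])
c=np.hstack([s[165:305,250:390],t[140:280,220:360]])[:,:,::-1]
cv2.imwrite('pics/d.png',cv2.resize(c,(800,400),interpolation=2))"
```

```text
tool -0.3 0.1 1.1 turn -0.005 | at [560.2  -4.3  26.3] [ 3.136e+00 -2.000e-03 -1.990e-01] F [ 0.1 -0.8 -1.5] gap 11.7 t 6.3
```

View pics/d.png

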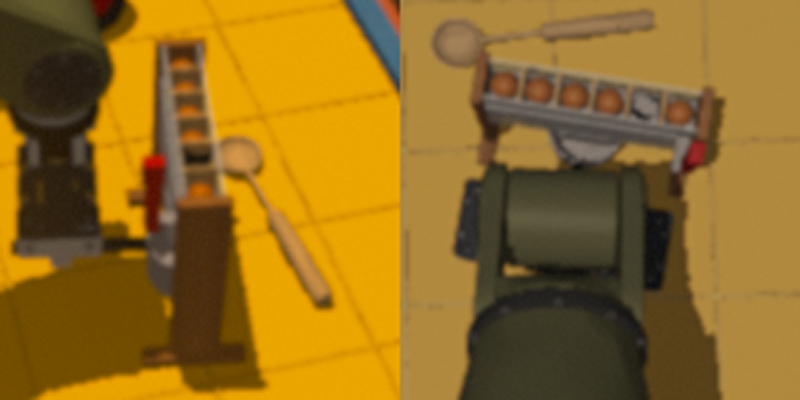

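The front of the bowl's rim shows below the hopper, at top px about (286,197). I'll fit its 37 mm rim circle.

```bash
cat >rim.py <<'E'
import sys
from h import *
from scipy.optimize import least_squares
C=np.array([670.7,-29.1]);a=-.194;X=np.array([np.cos(a),np.sin(a)]);Y=np.array([-X[1],X[0]])
def rim(t,z):
    R,G,B=[t[...,k].astype(float) for k in range(3)]
    m=((R-B)<55)&(R>70)
    pts=[]
    for u in range(277,297):
        v=[y for y in range(186,206) if m[y,u]]
        if v: pts.append(((u,max(v)+.5)))
    P=np.array([ray("top",q,z)[:2] for q in pts])
    L=np.c_[(P-C)@X,(P-C)@Y]
    f=least_squares(lambda c:np.hypot(L[:,0]-c[0],L[:,1]-c[1])-37.,[0,0],loss="soft_l1")
    print([int(p[1]) for p in pts],"bowl centre, hopper frame",f.x.round(1),"res",np.abs(f.fun).mean().round(2))
rim(cv2.imread(sys.argv[1])[:,:,::-1],float(sys.argv[2]))
E
python3 rim.py pics/t3.png 51.5
```

```text
[198, 198, 196, 196, 196, 196, 195, 195, 196, 196, 196, 196, 198, 198, 197, 196, 199, 199, 199, 199] bowl centre, hopper frame [-0.  -9.7] res 4.32
```

Call:
drive_tool(motion=[0, 0, 0.8, 0, 0, 0, 0.5, 0, 0, 0, 0, 0])

```text
clock: 6.65
eef_pos: [560.1, -4.3, 25.2]
eef_rot: [3.136, -0.001, -0.199]
wrist_force: [0.2, -0.9, 0.6]
finger_gap: 11.5
```

Call:
drive_tool(motion=[0, 0, 0, 0, 0, 0, 0, 0, 0, 0, 0, 0, 0, 0, 0, 0, 0, 0, 0, 0, 0, 0, 0, 0], jaw=0.5)

```text
clock: 7.15
eef_pos: [560.6, -4.4, 25.5]
eef_rot: [3.136, -0.003, -0.199]
wrist_force: [0.0, 0.5, -0.1]
finger_gap: 46.0
```

Call:
drive_tool(motion=[-2, 0, -15, 0, -3, 0, -25, 0, -30, 0, -30, 0, -40, 0, -30, 0, -40, 0, -30, 0, -40, 0, -30, 0, 0, 0, -20, 0, 0, 0, 0, 0])

```text
clock: 7.82
eef_pos: [422.6, 24.0, 194.0]
eef_rot: [3.136, 0.0, -0.199]
wrist_force: [0.7, 0.0, -0.3]
finger_gap: 46.9
```

```bash
python3 g.py 559.9 -4.3 25.2 -0.194; python3 -c "
from h import *
s,t=camera('side'),camera('top')
cv2.imwrite('pics/s4.png',s[:,:,::-1]);cv2.imwrite('pics/t4.png',t[:,:,::-1])
c=np.hstack([cv2.resize(s[200:300,280:350],(420,600),interpolation=2)[:,:380],cv2.resize(t[155:255,255:325],(420,600),interpolation=2)])[:,:,::-1]
cv2.imwrite('pics/e.png',c)"
```

```text
tool 140.2 0.5 168.8 turn -0.005 | at [422.6  24.  194. ] [ 3.136  0.    -0.199] F [ 0.7  0.  -0.3] gap 46.9 t 7.82
```

View pics/e.png

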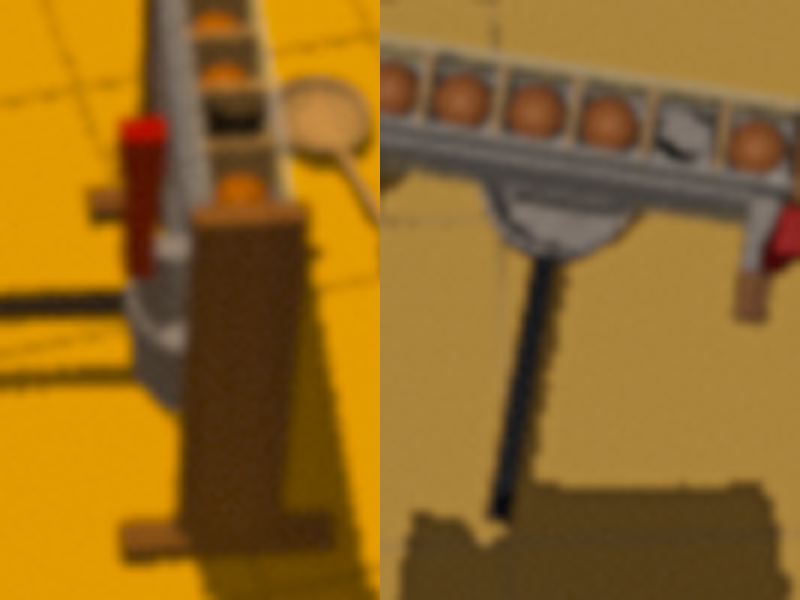

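The pan stands clear of the gripper, handle straight out to (275,241) in top px and the rim arc spanning u 273 to 298. I'll refit the rim without the handle columns.

```bash
cat >rim.py <<'E'
import sys
from h import *
from scipy.optimize import least_squares
C=np.array([670.7,-29.1]);a=-.194;X=np.array([np.cos(a),np.sin(a)]);Y=np.array([-X[1],X[0]])
loc=lambda P:np.c_[(P-C)@X,(P-C)@Y]
t=cv2.imread(sys.argv[1])[:,:,::-1];R,G,B=[t[...,k].astype(float) for k in range(3)]
d=cv2.GaussianBlur((R-B)/(R+1),(3,3),0)   # chroma: ~.6 tile, ~.1 steel
pts=[]
for u in range(274,298):
    if 279<=u<=287: continue
    v=[y for y in range(187,203) if d[y,u]<.4]
    if v:
        y=max(v);pts.append((u,y+(.4-d[y,u])/(d[y+1,u]-d[y,u])))
P=np.array([ray("top",q,50)[:2] for q in pts]);L=loc(P)
f=least_squares(lambda c:np.hypot(L[:,0]-c[0],L[:,1]-c[1])-37.,[0,0],loss="soft_l1")
print([(p[0],round(float(p[1]),1)) for p in pts]);print("bowl centre, hopper frame",f.x.round(1),"res",np.abs(f.fun).mean().round(2))
for c,s,m in blobs(R+G+B<120,265,196,292,243,20):
    q=loc(np.array([ray("top",(x,y),44)[:2] for y,x in np.argwhere(m)]));k=np.polyfit(q[:,0],q[:,1],1)
    print("handle",s,"x",q[:,0].min(),q[:,0].max(),"y at bowl",k[1],"slope",k[0])
E
python3 rim.py pics/t4.png
```

```text
[(274, 192.6), (275, 194.1), (276, 195.0), (277, 195.6), (278, 196.2), (288, 197.1), (289, 196.8), (290, 196.3), (291, 195.6), (292, 195.1), (293, 194.4), (294, 193.4), (295, 192.2), (296, 191.0), (297, 189.9)]
bowl centre, hopper frame [0.6 2.7] res 0.3
handle [274, 198, 10, 44, 139] x -153.26760006875074 -36.818593750038076 y at bowl 1.348832396099693 slope -0.005876860938310559
```

```bash
python3 g.py 615 -104 275 -0.194
```

```text
tool 214.4 87.1 -84.5 turn -0.006 | at [422.1  23.9 190.5] [ 3.135  0.005 -0.2  ] F [-0.3 -0.   0.2] gap 46.3 t 7.92
```

Call:
drive_tool(motion=[10, 4, -20, 0, 25, 10, -20, 0, 30, 15, -20, 0, 30, 15, -15, 0, 30, 15, -6, 0, 30, 15, 0, 0, 25, 8, 0, 0, 15, 4, 0, 0])

```text
clock: 8.58
eef_pos: [603.7, -105.0, 259.4]
eef_rot: [3.134, 0.021, -0.198]
wrist_force: [-0.9, 0.4, -0.6]
finger_gap: 46.5
```

```bash
python3 g.py 615 -104 275 -0.194
```

```text
tool 10.9 -3.2 -15.6 turn -0.004 | at [ 603.7 -105.   259.4] [ 3.134  0.021 -0.198] F [-0.9  0.4 -0.6] gap 46.5 t 8.58
```

Call:
drive_tool(motion=[8, -2, 0, 0, 2, 0, 0, 0, 0, 0, 0, 0, 0, 0, 0, 0])

```text
clock: 8.92
eef_pos: [616.5, -108.1, 248.6]
eef_rot: [3.134, 0.034, -0.201]
wrist_force: [-0.3, -0.5, 0.0]
finger_gap: 46.9
```

```bash
python3 g.py 615 -104 212 -0.194; python3 -c "
from h import *
s,t=camera('side'),camera('top')
cv2.imwrite('pics/s5.png',s[:,:,::-1])
c=np.hstack([cv2.resize(s[160:260,250:340],(432,480),interpolation=2),cv2.resize(t[150:280,270:370],(368,480),interpolation=2)])[:,:,::-1]
cv2.imwrite('pics/f.png',c)"
```

```text
tool -2.2 -3.7 36.6 turn -0.007 | at [ 616.5 -108.1  248.6] [ 3.134  0.034 -0.201] F [-0.3 -0.5  0. ] gap 46.9 t 8.92
```

View pics/f.png

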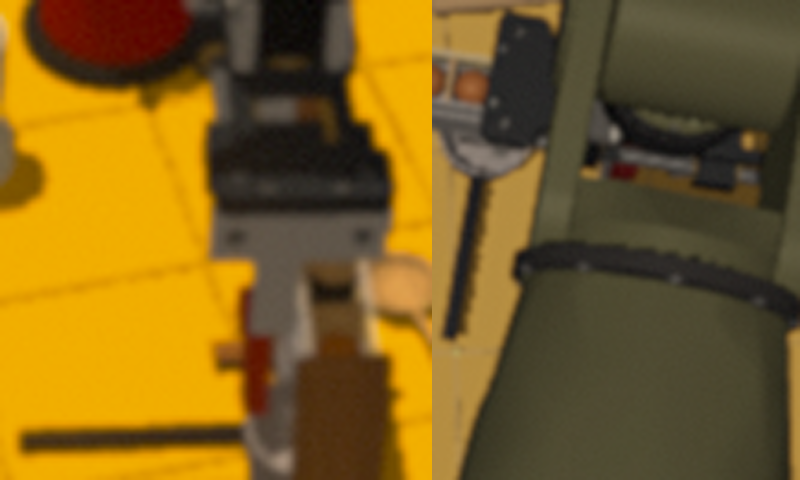

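Both fingers sit over the red post. Allowing for perspective, x is about 2-3 mm too far forward. I'll nudge it back and go down.

Call:
drive_tool(motion=[-3, -3, 6, -0.005, 0, 0, 10, 0, 0, 0, 10, 0, 0, 0, 6, 0, 0, 0, 0, 0])

```text
clock: 9.43
eef_pos: [611.4, -103.0, 215.2]
eef_rot: [3.134, 0.031, -0.194]
wrist_force: [0.6, 0.2, 0.6]
finger_gap: 46.9
```

```bash
python3 g.py 614 -104 214 -0.194
```

```text
tool 2.8 0.5 1.2 turn -0.0 | at [ 611.4 -103.   215.2] [ 3.134  0.031 -0.194] F [0.6 0.2 0.6] gap 46.9 t 9.43
```

Call:
drive_tool(motion=[2, 0, 0, 0, 0, 0, 0, 0, 0, 0, 0, 0, 0, 0, 0, 0, 0, 0, 0, 0, 0, 0, 0, 0], jaw=1, grip_force=10)

```text
clock: 9.93
eef_pos: [613.6, -103.8, 215.4]
eef_rot: [3.134, 0.031, -0.195]
wrist_force: [-0.9, 0.7, -2.3]
finger_gap: 12.2
```

```bash
python3 g.py 614 -104 214 -0.194
```

```text
tool 0.5 0.1 1.4 turn -0.001 | at [ 613.6 -103.8  215.4] [ 3.134  0.031 -0.195] F [-0.9  0.7 -2.3] gap 12.2 t 9.93
```

Gripped (gap 12.2). I'll push towards shut (tool +y) to find the end stop.

Call:
drive_tool(motion=[0, 2, 0, 0, 0, 2, 0, 0, 0, 2, 0, 0, 0, 2, 0, 0], grip_force=15)

```text
clock: 10.27
eef_pos: [612.7, -108.3, 215.4]
eef_rot: [3.141, 0.03, -0.192]
wrist_force: [5.1, 20.9, -1.2]
finger_gap: 11.8
```

```bash
python3 g.py 614 -104 214 -0.194
```

```text
tool 0.4 -4.5 1.4 turn 0.002 | at [ 612.7 -108.3  215.4] [ 3.141  0.03  -0.192] F [ 5.1 20.9 -1.2] gap 11.8 t 10.27
```

Call:
drive_tool(motion=[0, -6, 0, 0, 0, -8, 0, 0, 0, -8, 0, 0, 0, -8, 0, 0, 0, -8, 0, 0, 0, -8, 0, 0, 0, -8, 0, 0, 0, -8, 0, 0])

```text
clock: 10.93
eef_pos: [625.1, -44.4, 215.4]
eef_rot: [3.139, 0.031, -0.194]
wrist_force: [0.4, -1.9, -1.9]
finger_gap: 11.7
```

```bash
python3 g.py 636.1 10.2 214 -0.194
```

```text
tool 0.3 -55.7 1.4 turn -0.0 | at [625.1 -44.4 215.4] [ 3.139  0.031 -0.194] F [ 0.4 -1.9 -1.9] gap 11.7 t 10.93
```

Call:
drive_tool(motion=[0, -8, 0, 0, 0, -8, 0, 0, 0, -8, 0, 0, 0, -8, 0, 0, 0, -8, 0, 0, 0, -6, 0, 0, 0, -3, 0, 0, 0, 0, 0, 0])

```text
clock: 11.6
eef_pos: [635.9, 11.4, 215.4]
eef_rot: [3.139, 0.03, -0.192]
wrist_force: [-0.4, -2.1, -0.2]
finger_gap: 11.8
```

```bash
python3 g.py 636.1 10.2 214 -0.194
```

```text
tool 0.5 1.1 1.4 turn 0.002 | at [635.9  11.4 215.4] [ 3.139  0.03  -0.192] F [-0.4 -2.1 -0.2] gap 11.8 t 11.6
```

Call:
drive_tool(motion=[0, 1, 0, 0, 0, 0, 0, 0, 0, 0, 0, 0, 0, 0, 0, 0, 0, 0, 0, 0, 0, 0, 0, 0, 0, 0, 0, 0, 0, 0, 0, 0])

```text
clock: 12.27
eef_pos: [635.7, 10.4, 215.4]
eef_rot: [3.141, 0.03, -0.192]
wrist_force: [0.7, 1.9, -0.1]
finger_gap: 12.0
```

```bash
python3 g.py 636.1 10.2 214 -0.194; python3 -c "
from h import *
s,t=camera('side'),camera('top')
c=np.hstack([cv2.resize(s[160:300,270:360],(386,600),interpolation=2),cv2.resize(t[145:265,230:310],(400,600),interpolation=2)])[:,:,::-1]
cv2.imwrite('pics/g.png',c)"
```

```text
tool 0.4 0.2 1.4 turn 0.002 | at [635.7  10.4 215.4] [ 3.141  0.03  -0.192] F [ 0.7  1.9 -0.1] gap 12.0 t 12.27
```

View pics/g.png

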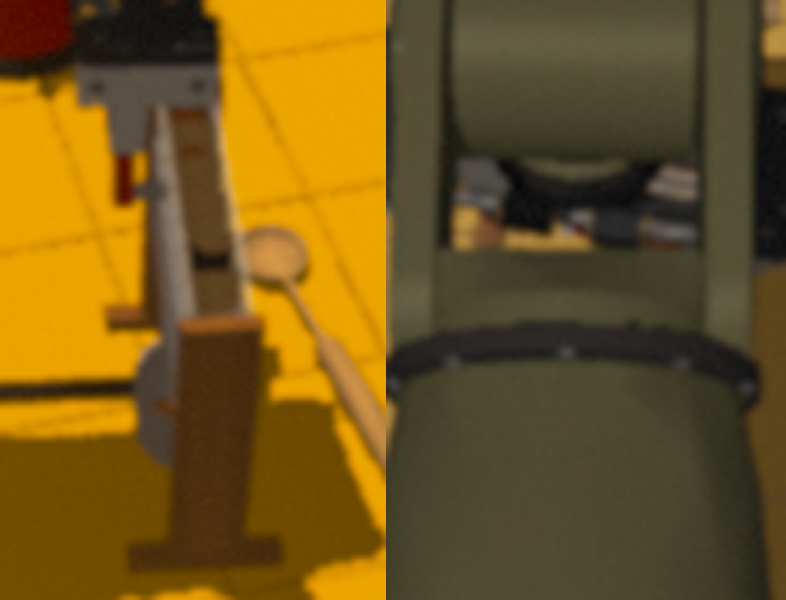

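From the side, bay 0 and the two bays beyond the plug are empty, the next bay shows brown, and brown shows in the bowl at crop (163,408). Now shut the gate.

Call:
drive_tool(motion=[0, 6, 0, 0, 0, 8, 0, 0, 0, 8, 0, 0, 0, 8, 0, 0, 0, 8, 0, 0, 0, 8, 0, 0, 0, 8, 0, 0, 0, 8, 0, 0])

```text
clock: 13.03
eef_pos: [622.8, -56.1, 215.4]
eef_rot: [3.141, 0.03, -0.192]
wrist_force: [3.0, 1.9, -1.3]
finger_gap: 12.0
```

Call:
drive_tool(motion=[0, 8, 0, 0, 0, 8, 0, 0, 0, 8, 0, 0, 0, 8, 0, 0, 0, 6, 0, 0, 0, 4, 0, 0, 0, 3, 0, 0])

```text
clock: 13.62
eef_pos: [613.0, -106.8, 215.4]
eef_rot: [3.141, 0.029, -0.193]
wrist_force: [1.6, 1.2, -0.8]
finger_gap: 11.8
```

```bash
python3 g.py 612.9 -107.8 214 -0.194
```

```text
tool 0.1 1.0 1.4 turn 0.001 | at [ 613.  -106.8  215.4] [ 3.141  0.029 -0.193] F [ 1.6  1.2 -0.8] gap 11.8 t 13.62
```

Call:
drive_tool(motion=[0, 2, 0, 0, 0, 2, 0, 0, 0, 1.5, 0, 0])

```text
clock: 13.87
eef_pos: [612.8, -108.0, 215.3]
eef_rot: [-3.133, 0.029, -0.19]
wrist_force: [3.6, 9.7, -0.2]
finger_gap: 11.8
```

```bash
python3 g.py 612.9 -107.8 214 -0.194
```

```text
tool 0.1 -0.3 1.3 turn 0.004 | at [ 612.8 -108.   215.3] [-3.133  0.029 -0.19 ] F [ 3.6  9.7 -0.2] gap 11.8 t 13.87
```

Call:
drive_tool(motion=[0, 1.5, 0, 0, 0, 1.5, 0, 0])

```text
clock: 14.03
eef_pos: [612.8, -108.0, 215.4]
eef_rot: [-3.129, 0.029, -0.187]
wrist_force: [3.4, 10.2, -1.2]
finger_gap: 11.8
```

Call:
drive_tool(motion=[0, 0, 0, 0, 0, 0, 0, 0, 0, 0, 0, 0, 0, 0, 0, 0, 0, 0, 0, 0, 0, 0, 0, 0], jaw=0.6)

```text
clock: 14.53
eef_pos: [612.4, -108.2, 215.7]
eef_rot: [-3.131, 0.03, -0.187]
wrist_force: [0.3, 0.2, 1.0]
finger_gap: 37.7
```

Call:
drive_tool(motion=[0, 0, -20, 0, 0, 0, -25, 0, -10, 0, -25, 0, -40, 0, -10, 0, -40, 10, 0, 0, -40, 20, 0, 0, -40, 20, 0, 0, -30, 20, 0, 0])

```text
clock: 15.2
eef_pos: [407.7, -138.4, 301.1]
eef_rot: [-3.131, 0.034, -0.183]
wrist_force: [0.4, -0.1, 0.6]
finger_gap: 37.8
```

Call:
drive_tool(motion=[-10, 20, 0, 0, 0, 20, 0, 0, 0, 20, 0, 0, 0, 10, 0, 0, 0, 0, 0, 0])

```text
clock: 15.62
eef_pos: [377.9, -209.1, 303.8]
eef_rot: [-3.135, 0.028, -0.187]
wrist_force: [0.9, 0.2, -0.4]
finger_gap: 37.5
```

```bash
python3 g.py 0 0 0 0; python3 -c "
from h import *
s,t=camera('side'),camera('top')
cv2.imwrite('pics/t6.png',t[:,:,::-1])
c=np.hstack([cv2.resize(s[160:310,270:370],(400,600),interpolation=2),cv2.resize(t[145:265,245:325],(400,600),interpolation=2)])[:,:,::-1]
cv2.imwrite('pics/k.png',c)"; python3 rim.py pics/t6.png
```

```text
tool -410.2 -135.3 303.8 turn -0.187 | at [ 377.9 -209.1  303.8] [-3.135  0.028 -0.187] F [ 0.9  0.2 -0.4] gap 37.5 t 15.62
[(274, 192.6), (275, 194.1), (276, 195.0), (277, 195.6), (278, 196.2), (288, 197.1), (289, 196.7), (290, 196.2), (291, 195.6), (292, 195.1), (293, 194.4), (294, 193.5), (295, 192.2), (296, 191.0), (297, 189.9)]
bowl centre, hopper frame [0.6 2.7] res 0.27
handle [274, 198, 10, 43, 132] x -151.53016499294094 -36.818593750038076 y at bowl 0.9000012700816153 slope -0.011985526871363752
```

View pics/k.png

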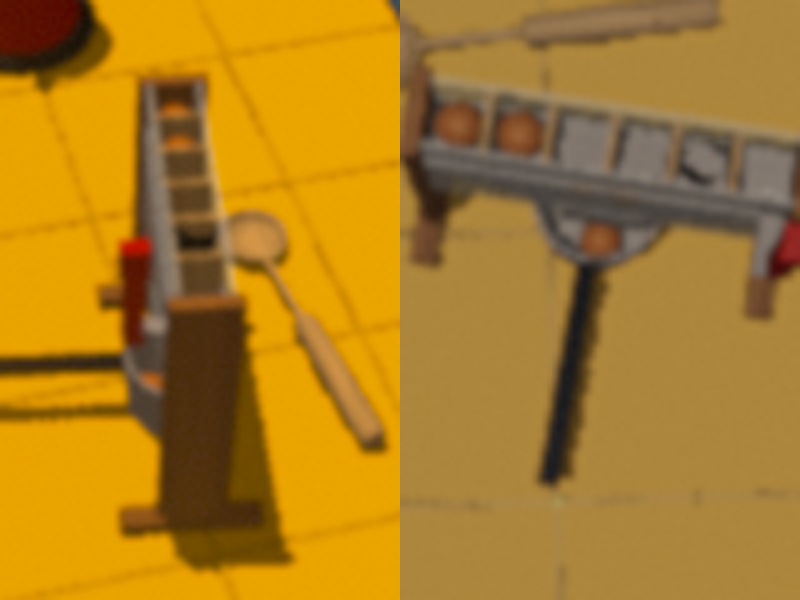

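Two lumps remain at the +y end (bays 4 and 5), the other three bays are empty, and brown shows in the bowl. The pan hasn't moved and the post is back at its stop. I'll hand it in.

```bash
python3 -c "
from cell import *
print(sign_off())"
```

```text
the job is handed in; nothing more can be done
None
```

I put the pan under the spout by its handle, opened the gate to about 120 mm of travel and shut it again. I signed off at about 15.7 s; no verdict is reported.

- **Lumps:** the plug was in bay 1. In the last pictures bays 0, 2 and 3 are empty and bays 4 and 5 still hold their lumps. No lump shows on the shelf.
- **Pan:** the rim fit puts the bowl's centre 0.6 mm (x) and 2.7 mm (y) from the spout's axis. The handle line suggests about 1 mm in y. The fit did not change between before and after the drop.
- **Gate:** I pushed it shut against the end stop with about 10 N. The tool stopped within 0.3 mm of where the stop was on the first push, which was with about 21 N.
- **Not confirmed:** only one lump can be seen in the bowl, because the hopper hides the rest. That all three are in the pan is inferred from the empty bays and the clear shelf, and one could still be held in the funnel.
- **Others:** the moves kept clear of the moka pot, cups, dispenser and spoon. I did not measure their positions again at the end.

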